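Show a paint sample panel and its reference bar on the viewing stand

TASK

Show the customer the blue paint sample: tip the panel forwards off its two posts so that it flops over onto the narrow ramp with its blue face up, then push it down the ramp until it lies squarely against the yellow front lip; do not lift it off the stand at any time. Then lay the matching blue reference bar flat, lengthwise and centred, on the narrow yellow rail beside the ramp and let go of it, and last push the red lamp switch lever fully over, away from you. Leave everything else on the counter where it is.

Things in the scene. Friction and masses are not known exactly. Their poses are not given: they have to be found in the camera images.
- stand: Fixed grey viewing stand: level seat with two posts, narrow ramp, yellow lip, yellow rail on the left. Origin on the counter below the ramp's top edge; +x points roughly away from the robot, down the ramp, y left, z up. Seat top 110 mm up, x from -55 mm to 0, 124 mm wide. Painted steel: the panel lies still on the ramp and slides down only when pushed.
- ramp_top (a point): Middle of the ramp's top edge, where seat meets ramp, (0, 0, 110) mm in the stand frame, stand axes. The ramp, 80 mm wide, goes down from here towards +x at 14 degrees, 165 mm along the slope, to the lip
- lip_foot (a point): Middle of the line where the ramp meets the inside of the yellow lip, (160, 0, 70) mm in the stand frame; the lip stands 12 mm above the ramp
- rail_mid (a point): centre of the top face of the yellow rail: a level bar 100 mm long along the stand's x, 16 mm wide, top 120 mm above the counter, carried by one thin post below its middle; stand frame (80, 160, 120) mm; axes as the stand's
- post_gap (a point): Point on the seat midway between the two steel posts, (-27, 0, 110) mm in the stand frame. The posts (10 mm in diameter, at y = -52 and +52 mm) rise 60 mm from the seat, leaning back 12 degrees; the gap of 94 mm between them is free. Pushed forwards near its top from behind, the panel falls over onto the ramp, its rear edge coming to lie within about 15 mm of the ramp's top edge
- panel: Loose rigid panel 110 x 130 x 10 mm (x, y, z), 120 g, origin at its centre; +z is the normal of its blue face, the back is bare metal. It starts standing on the seat on its -x edge, leaning back 12 degrees on the posts, blue face to the robot, +x edge up, 109 mm above the seat. Against the lip, blue up, +x edge leading, its centre is at (108, about 0, 88) mm in the stand frame.
- bar_blue: Loose blue reference bar 120 x 26 x 22 mm (its x, y, z), about 70 g, origin at the centre of its underside, lying flat on the counter in a row with the other two bars (order varies)
- bar_orange: Orange bar of the same size and origin; stays where it is
- bar_white: White bar of the same size and origin; stays where it is
- lamp_switch (a joint): Red lamp switch lever, hinge angle in rad: 0 leans fully towards the robot (off), 1.0 leans fully away (on); upright at 0.5; it stays where it is left
- lamp_switch_tip (a point): Tip of the red lever, about 80 mm from its hinge; the grey housing below it stands fixed on the counter on the robot's left
- lamp_switch_base: Fixed grey housing of the lamp switch, origin at the centre of its underside; the lever swings towards the housing's +x (roughly away from the robot)
- filler_tin: Filler tin, 90 mm in diameter, 100 mm high; bystander
- tape_roll: Yellow roll of masking tape, 104 mm in diameter, 25 mm high; bystander
- sanding_block: Black hand sanding block, 130 x 65 x 47 mm; bystander
- disc_stack: Stack of orange sanding discs, 150 mm in diameter, 30 mm high; bystander
- spray_bottle: White spray bottle, 64 mm in diameter, 190 mm high; bystander
Not all that is in view belongs to the job. There is more than one size of the bar_blue; the one meant has the size given above.

How it is judged:
On the way, in this order (a step that is already met when the one before it is completed fails the run):
1. the panel has been tipped over and lies blue face up on the ramp (angle between panel's own z axis and vertical below 0.3 rad and y of panel in the frame of stand between -0.03 and 0.03 m and x of panel in the frame of stand above 0.015 m and linear speed of panel below 0.1 m/s), for 0.2 s.
2. the panel lies squarely against the lip (angle between panel's own z axis and vertical below 0.3 rad and y of panel in the frame of stand between -0.03 and 0.03 m and x of panel in the frame of stand between 0.104 and 0.112 m and angle between the y axis of panel and the y axis of stand, either way round below 0.09 rad and z of panel in the frame of stand between 0.0842 and 0.0922 m), for 0.2 s.
3. the blue bar lies on the narrow rail, let go (x of bar_blue in the frame of rail_mid between -0.015 and 0.015 m and y of bar_blue in the frame of rail_mid between -0.008 and 0.008 m and z of bar_blue in the frame of rail_mid between -0.003 and 0.003 m and angle between bar_blue's own z axis and vertical below 0.08 rad and angle between the x axis of bar_blue and the x axis of stand, either way round below 0.12 rad and contact force between bar_blue and the fingers below 0.1 N and linear speed of bar_blue below 0.02 m/s), for 0.3 s.
4. the lamp switch is pushed over (value of joint lamp_switch above 0.85 rad), for 0.2 s.
At the end, for the whole second after the job is handed in: Panel blue face up on the ramp, within 4 mm of the lip, square within 0.09 rad, within 30 mm of the ramp's middle; blue bar flat on the rail, centred within 15 mm lengthwise and 8 mm sideways, aligned within 0.12 rad, released; both at rest; lamp lever past 0.85 rad (all of step 2 and all of step 3 and linear speed of panel below 0.02 m/s and value of joint lamp_switch above 0.85 rad); the robot touches nothing.
It fails at once if the panel is lifted or dropped off the stand (z of panel in the frame of stand above 0.195 m or z of panel in the frame of stand below 0.07 m or (angle between panel's own z axis and vertical below 0.6 rad and z of panel in the frame of stand above 0.155 m)).
It fails at once if another thing on the counter is moved by more than 25 mm (distance of any of bar_orange, bar_white, filler_tin, tape_roll, sanding_block, disc_stack, spray_bottle from where it was at the start of the episode above 0.025 m).
It also fails if it takes over 64 s, if anything falls off the work surface, if the arm or the gripper's body presses on something with over 40 N, if the wrist force passes 120 N, or if a joint passes its speed limit or range.

ROBOT

A 7-joint arm with a two-finger parallel gripper is mounted at the origin on the work surface. World frame = base frame: x ahead of the robot, y to its left, z up, the work surface at z = 0. Lengths are in m, angles in rad, forces in N, time in s.
With the tool pointing down it reaches from about 0.4 to 0.875 m from the base axis. Payload 6.5 kg.
Tool frame: the origin (TCP) lies at the very end of the fingers, on their centre line; the grasp point (between the pads) lies 19 mm behind it (robot.grip_point_offset is the z of the grasp point in the tool frame, in m); z points along the fingers, y is the line along which they close (so a half turn about z gives the same grasp; the last joint's range is limited). The gripper opens to 85 mm and grips with 20 to 120 N. Pads are 22 mm wide; open, the fingers measure 114 mm over their backs; the gripper's body (76 mm by 85 mm) begins 54 mm behind the grasp point. The pads swing forward as they close: fully open they stand 13 mm farther back than shut.
Start: joints at [-1.298, 0.536, -0.004, 1.538, 0.003, 1.067, -0.071], TCP at [0.216, 0.613, 0.231] pointing down, gripper open.
Joint ranges: [-2.7, 2.7], [-0.37, 2.16], [-1.27, 1.26], [0.24, 2.4], [-1.31, 4.45], [0.19, 1.91], [-2.76, 2.76]. Speed limits (rad/s): [2.39, 2.39, 3.14, 3.14, 3.14, 3.14, 3.14].

INTERFACE

Orientations are given as a 3x3 rotation matrix whose columns are the frame's x, y, z axes.
In Python, from bench import robot gives the robot as it stands. The module is installed in compiled form; this text tells all that it offers.
- The arm moves only by the tool arm_command, never from a script. Its argument "plan" is a list that holds one entry, the list of rows, each a list of 7 numbers: the turn, a rotation vector about the tool's x, y, z in units of 2 pi rad (1.0 is 2 pi rad), then the shift along the tool's x, y, z in units of 2.5 cm (1.0 is 2.5 cm), then the finger opening in mm, from 0 to 85.4. In form: [[[rx, ry, rz, tx, ty, tz, hand], ...]]. A call has 1 to 8 rows; each row shifts and turns the commanded pose from where the row before left it, along the tool's axes as they then stand; what a row does not reach is not made up. A row lasts 1/12 s, in which the tool goes at most 41.7 mm and 7.16 degrees, less where a joint would pass 70% of its speed; a pose out of reach is approached as far as the arm can. A call with a number of a shift or a turn outside -1 to 1 is refused whole. A call with a gripper value outside its range is refused whole. The fingers move at their own pace and stop on an object; "grip_force" is the grip in N (left out, the last holds). Time passes only in rows, so rows that do not move let the fingers close. It gives the time, the measured TCP pose, the force, the opening and the grip force at its end, in the units of the state.
- robot.get_state(): the state, without advancing time (a new reading comes with each control period).
- robot.read_camera(name): name is "scene" or "top" or "wrist"; returns (picture, depth): 480x640x3 uint8, red, green, blue; 480x640 float32, m along the optical axis (not along the pixel's ray), 0 where there is no reading.
- robot.calibration(name): a dict with "intrinsics" (3x3 intrinsics, pixels), "pose" (4x4, takes a point from camera to world coordinates); the wrist camera has in their place "mount" (4x4, takes a point from camera to tool coordinates, whose origin is the TCP and whose axes are the flange's). Camera axes: x right, y down, z forward; pixel columns grow to the right and rows downward; lengths in m; the calibration is good to about 2 mm. The wrist camera is an equidistant fisheye: a pixel r from the principal point sees the ray r / f radians off the axis. A picture is of the moment at which its call begins: read the wrist's pose just before it. calibration takes no time and is no camera call.
- robot.hand_in(): hands the job in; it is judged then, once.
The state is a dict: "time_s": time; "joint_positions": joint angles; "dq": joint speeds; "effort": joint torques, N m; "eef_pos": TCP position; "orientation": TCP orientation; "force": force on the tool from outside, world axes, zero at the start; "torque": the same for the moment, N m; "width": finger opening in m; "grasp_force": force on a finger pad.
Only numpy, scipy, OpenCV 4.12 (cv2) and the standard library are available. Lean on these libraries where they do the work, as an engineer would, in place of code of your own. Each camera call takes 0.05 s, during which the arm holds its last target. There are 200 camera calls.

## Working session

There is one attempt and no reset: what is moved stays moved. The work goes in short steps, Python scripts to look and compute and a tool call to move; the robot and the scene stay as the last step left them, time stands still between calls to the robot, and variables do not carry over. Pictures are saved under pics/ and viewed, at most 13 in all, crops included, and the job is handed in when it is done.

Besides the shell and the picture viewer there is one more tool, called after ">>>" in YAML: its name, and indented under it one key for each argument. arm_command: Moves the arm, as the interface text tells. Its arguments: {"type":"object","properties":{"plan":{"type":"array"},"grip_force":{"type":"number"}},"required":["plan"]}

```bash
mkdir -p pics; ls
python3 - <<'E'
from bench import robot
import cv2,numpy as np
s=robot.get_state();print({k:np.round(v,3).tolist() for k,v in s.items()}, robot.grip_point_offset)
for n in("scene","top"):
    p,d=robot.read_camera(n);np.savez(f"{n}0.npz",p=p,d=d);cv2.imwrite(f"pics/{n}0.png",p[:,:,::-1])
    c=robot.calibration(n);print(n,np.round(c["intrinsics"],1).tolist(),np.round(c["pose"],3).tolist())
print(robot.calibration("wrist"))
E
```

```text
pics
{'time_s': 0.0, 'joint_positions': [-1.298, 0.537, -0.004, 1.539, 0.003, 1.067, -0.071], 'dq': [0.001, 0.001, 0.0, -0.0, 0.002, -0.0, -0.001], 'effort': [-0.0, -58.34, 1.048, -25.909, 0.012, 0.009, 0.0], 'eef_pos': [0.216, 0.612, 0.23], 'orientation': [[-0.943, 0.332, -0.0], [0.332, 0.943, -0.002], [-0.0, -0.002, -1.0]], 'force': [0.125, 0.026, 0.155], 'torque': [0.033, 0.04, -0.01], 'grasp_force': 0.0, 'width': 0.085} -0.0187
scene [[434.4, 0.0, 320.1], [0.0, 434.4, 237.8], [0.0, 0.0, 1.0]] [[0.047, 0.528, -0.848, 1.536], [0.999, -0.005, 0.052, -0.037], [0.023, -0.849, -0.527, 0.743], [0.0, 0.0, 0.0, 1.0]]
top [[502.4, 0.0, 308.2], [0.0, 502.4, 239.1], [0.0, 0.0, 1.0]] [[-0.007, -0.989, 0.149, 0.344], [-1.0, 0.008, 0.008, 0.003], [-0.009, -0.149, -0.989, 1.413], [0.0, 0.0, 0.0, 1.0]]
{'intrinsics': array([[371.64829954,   0.        , 322.08172946],
       [  0.        , 371.64829954, 242.2598768 ],
       [  0.        ,   0.        ,   1.        ]]), 'mount': array([[ 2.00877494e-04, -9.60822326e-01, -2.77164963e-01,
         6.94239686e-02],
       [ 9.99999871e-01,  6.39025849e-05,  5.03232573e-04,
         5.25489111e-04],
       [-4.65805534e-04, -2.77165029e-01,  9.60822216e-01,
        -1.42065069e-01],
       [ 0.00000000e+00,  0.00000000e+00,  0.00000000e+00,
         1.00000000e+00]])}
```

View pics/top0.png

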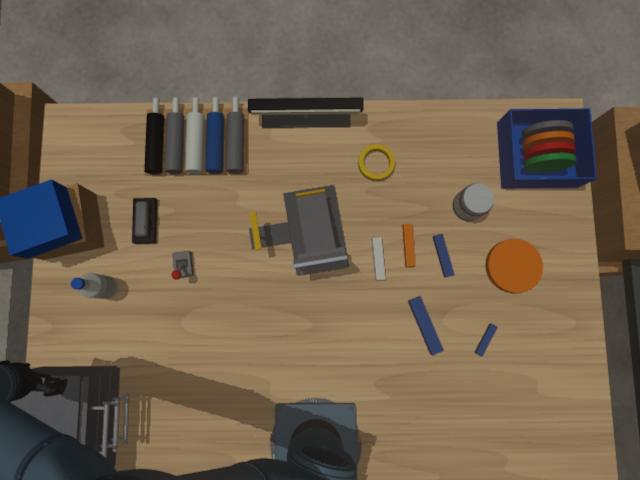

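View pics/scene0.png

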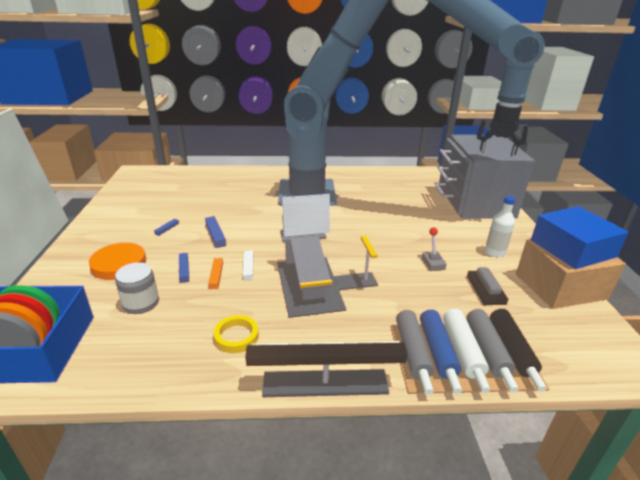

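Top view candidates for bar_blue are (444,255), in the row with white (379,258) and orange (409,245); a larger bar at (425,325); and a smaller one at (486,340). The one in the row fits. I'll check its size. Other things in the top view: stand at (315,230), lip (312,192), rail (255,230), lever (177,274).

```bash
cat > h.py <<'E'
import numpy as np,cv2
from bench import robot
def world(n,d):
    c=robot.calibration(n);K=c["intrinsics"];T=c["pose"]
    v,u=np.mgrid[:480,:640]
    P=np.stack([(u-K[0,2])/K[0,0]*d,(v-K[1,2])/K[1,1]*d,d],-1)
    return P@T[:3,:3].T+T[:3,3]
def comps(p,lo,hi,box=None,mn=15):
    m=cv2.inRange(cv2.cvtColor(p,cv2.COLOR_RGB2HSV),lo,hi)
    if box: k=np.zeros_like(m);k[box[1]:box[3],box[0]:box[2]]=1;m*=k
    n,l,s,c=cv2.connectedComponentsWithStats(m)
    return [(c[i],l==i) for i in range(1,n) if s[i,4]>=mn]
def rect(P):
    (c,s,a)=cv2.minAreaRect((P[:,:2]*1000).astype(np.float32))
    if s[0]<s[1]: s=s[::-1];a+=90
    return np.round(c,1),np.round(s,1),round((a+90)%180-90,1)
E
python3 - <<'E'
from h import *
for n in("top","scene"):
    z=np.load(f"{n}0.npz");p,d=z["p"],z["d"];W=world(n,d)
    rng={"blue":((105,100,60),(125,255,255)),"orange":((5,170,120),(16,255,255)),"white":((0,0,185),(180,60,255)),"yellow":((20,150,100),(32,255,255)),"red":((0,180,90),(4,255,255))}
    box=(150,120,520,370) if n=="top" else (90,190,480,350)
    for k,(lo,hi) in rng.items():
        for c,m in comps(p,lo,hi,box):
            P=W[m&(d>0)]
            if len(P)<10: continue
            zt=np.percentile(P[:,2],90)
            Q=P[abs(P[:,2]-zt)<.006]
            print(n,k,np.round(c),"n",len(P),"ztop %.3f"%zt,"med",np.round(np.median(P,0),3),*rect(Q))
z=np.load("top0.npz");p=z["p"]
cv2.imwrite("pics/crop.png",cv2.resize(p[180:370,230:520,::-1],None,fx=2.7,fy=2.7,interpolation=cv2.INTER_CUBIC))
# stand panel top edge
z=np.load("top0.npz");W=world("top",z["d"])
q=W[180:285,280:355].reshape(-1,3)
e=q[q[:,2]>.205];print("panel top edge",len(e),e[:,2].max(),rect(e))
E
```

```text
top blue [213. 144.] n 752 ztop 0.057 med [0.822 0.279 0.052] [821.  278.3] [146.3  38.4] -1.3
top blue [515. 148.] n 468 ztop 0.100 med [ 0.813 -0.588  0.007] [ 782.8 -543. ] [165.6  13.9] 2.9
top blue [443. 255.] n 323 ztop 0.025 med [ 0.506 -0.362  0.021] [ 506.8 -361.3] [114.9  23.2] 13.2
top blue [426. 325.] n 649 ztop 0.032 med [ 0.314 -0.303  0.028] [ 314.5 -302.7] [155.   31.8] 20.6
top blue [486. 340.] n 200 ztop 0.018 med [ 0.276 -0.468  0.016] [ 274.4 -468.4] [88.6 17. ] -31.0
top orange [409. 245.] n 378 ztop 0.025 med [ 0.535 -0.267  0.021] [ 535.4 -267.1] [118.7  24.9] 2.0
top orange [506. 265.] n 1364 ztop 0.033 med [ 0.476 -0.532  0.029] [ 477.2 -524.6] [147.9  84.5] -3.9
top yellow [376. 162.] n 499 ztop 0.027 med [ 0.775 -0.183  0.024] [ 775.8 -182.5] [100.1  99.9] 89.0
top yellow [310. 192.] n 79 ztop 0.083 med [0.674 0.008 0.079] [672.8   7.9] [77.3  6.5] -81.3
top yellow [255. 230.] n 240 ztop 0.122 med [0.564 0.152 0.119] [562.8 151.7] [98.7 16.2] 9.1
top red [176. 274.] n 52 ztop 0.107 med [0.452 0.36  0.103] [450.1 358.8] [18.4 14.6] 14.7
scene blue [215. 229.
[... 1251 characters left out ...]
 36.1] [91.5  9.9] 88.8
scene white [383. 341.] n 60 ztop 0.103 med [0.903 0.134 0.1  ] [903.3 134. ] [60.6  9.5] 87.3
scene white [273. 343.] n 67 ztop 0.103 med [ 0.902 -0.088  0.1  ] [903.6 -87.8] [67.4  9.9] 88.4
scene yellow [369. 246.] n 145 ztop 0.120 med [0.577 0.151 0.119] [568.6 151.8] [101.4  15.9] 7.6
scene yellow [315. 283.] n 127 ztop 0.080 med [0.677 0.005 0.076] [676.7   7.7] [76.9  7.9] -81.9
scene yellow [235. 332.] n 911 ztop 0.025 med [ 0.784 -0.185  0.022] [ 782.  -182.9] [103.3  99.6] 6.4
scene red [433. 231.] n 21 ztop 0.102 med [0.464 0.359 0.098] [462.  359.2] [11.4 11.1] -62.1
panel top edge 279 1.4126624687918747 (array([427.9, -32.6]), array([128.8, 128. ]), 21.6)
```

View pics/crop.png

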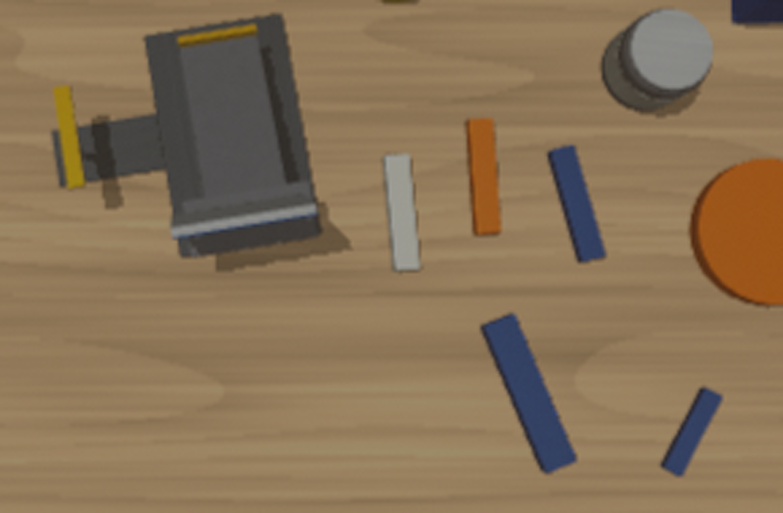

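The row bar (crop (577,203)) measures 115–120 × 23–26 mm. The other two are 155 mm and 88 mm, so this is the one meant. The stand's yaw is about 8.7°, with its origin near (0.512, -0.018). Moving in behind the panel.

>>> arm_command:
  plan:
    - [[0,0,-0.0195,0,0,-0.8,0],[0,0,-0.0195,0,0,-0.8,0],[0,0,-0.0195,0,0,-0.8,0],[0,0,-0.0195,0,0,-0.8,0],[0,0,0,-0.35,-1,0,0],[0,0,0,-0.35,-1,0,0],[0,0,0,-0.35,-1,0,0],[0,0,0,-0.35,-1,0,0]]

```text
time_s: 0.77
eef_pos: [0.2661, 0.5181, 0.3109]
orientation: [[-0.989, -0.151, -0.0], [-0.151, 0.989, -0.001], [0.0, -0.001, -1.0]]
force: [-0.1, -0.2, -0.6]
width: 0.0003
grasp_force: 0.0
```

>>> arm_command:
  plan:
    - [[0,0,0,-0.35,-1,0,0],[0,0,0,-0.35,-1,0,0],[0,0,0,-0.35,-1,0,0],[0,0,0,-0.35,-1,0,0],[0,0,0,-0.35,-1,0,0],[0,0,0,-0.35,-1,0,0],[0,0,0,-0.35,-1,0,0],[0,0,0,-0.35,-1,0,0]]

```text
time_s: 1.43
eef_pos: [0.3653, 0.3308, 0.311]
orientation: [[-0.989, -0.151, -0.0], [-0.151, 0.989, -0.0], [0.0, -0.0, -1.0]]
force: [-0.3, 0.6, -1.0]
width: 0.0002
grasp_force: 0.0
```

>>> arm_command:
  plan:
    - [[0,0,0,-0.35,-1,0,0],[0,0,0,-0.35,-1,0,0],[0,0,0,-0.35,-1,0,0],[0,0,0,0,-1,0,0],[0,0,0,0,-1,0,0],[0,0,0,0,-1,0,0],[0,0,0,0.1,-1,0,0],[0,0,0,0.1,-1,0,0]]

```text
time_s: 2.1
eef_pos: [0.4159, 0.1364, 0.311]
orientation: [[-0.989, -0.151, -0.001], [-0.151, 0.989, -0.0], [0.001, -0.0, -1.0]]
force: [-0.6, -0.7, 0.5]
width: -0.0004
grasp_force: 0.0
```

>>> arm_command:
  plan:
    - [[0,0,0,0.08,-0.96,0,0],[0,0,0,0.08,-0.96,0,0],[0,0,0,0.08,-0.96,0,0],[0,0,0,0.08,-0.96,0,0],[0,0,0,0.08,-0.96,0,0],[0,0,0,0.08,-0.96,0,0],[0,0,0,0.08,-0.92,0,0],[0,0,0,0,0,0,0]]

```text
time_s: 2.77
eef_pos: [0.4272, -0.034, 0.3112]
orientation: [[-0.989, -0.145, -0.0], [-0.145, 0.989, -0.002], [0.0, -0.002, -1.0]]
force: [-0.3, -0.2, -0.3]
width: -0.0001
grasp_force: 0.0
```

>>> arm_command:
  plan:
    - [[0,0,0,0,0,1,0],[0,0,0,0,0,1,0],[0,0,0,0,0,1,0],[0,0,0,0,0,1,0],[0,0,0,0,0,0.8,0],[0,0,0,0,0,0,0]]

```text
time_s: 3.27
eef_pos: [0.4246, -0.029, 0.1881]
orientation: [[-0.988, -0.151, -0.007], [-0.151, 0.988, -0.001], [0.007, 0.0, -1.0]]
force: [-0.6, -0.2, -0.8]
width: -0.0001
grasp_force: 0.0
```

Run:
```python
from h import *
p,d=robot.read_camera("scene");np.savez("scene1.npz",p=p,d=d)
cv2.imwrite("pics/s1.png",cv2.resize(p[130:340,200:480,::-1],None,fx=2.5,fy=2.5))
print(robot.get_state()["eef_pos"])
```

```text
[ 0.42589781 -0.0291373   0.18995435]
```

View pics/s1.png

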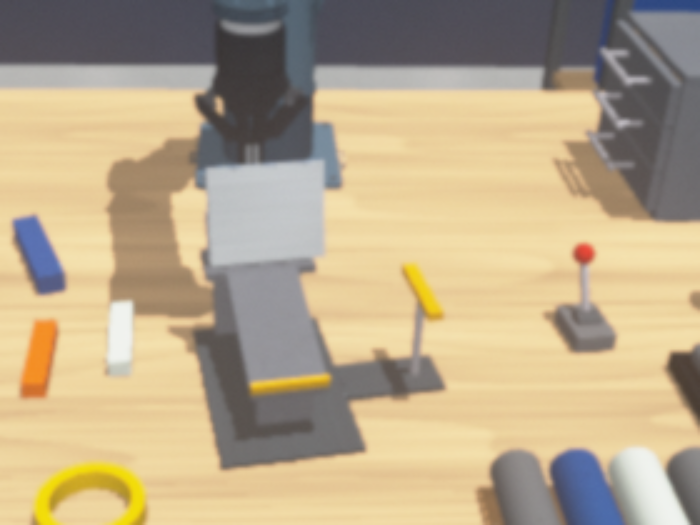

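The closed fingers, at (252,155), stand behind the panel's top edge (centre about (265,165)). I'll shift slightly left and push.

>>> arm_command:
  plan:
    - [[0,0,0,-0.4,0.1,0,0],[0,0,0,-0.4,0.1,0,0],[0,0,0,-0.2,0,0,0],[0,0,0,-0.2,0,0,0],[0,0,0,-0.2,0,0,0],[0,0,0,-0.2,0,0,0],[0,0,0,-0.2,0,0,0],[0,0,0,-0.2,0,0,0]]

```text
time_s: 3.98
eef_pos: [0.4767, -0.017, 0.1914]
orientation: [[-0.989, -0.151, 0.0], [-0.151, 0.989, 0.0], [-0.0, -0.0, -1.0]]
force: [0.4, -0.1, 0.8]
width: 0.0002
grasp_force: 0.0
```

>>> arm_command:
  plan:
    - [[0,0,0,-0.2,0,0,0],[0,0,0,-0.2,0,0,0],[0,0,0,-0.2,0,0,0],[0,0,0,0,0,0,0],[0,0,0,0,0,0,0],[0,0,0,0,0,0,0]]

```text
time_s: 4.48
eef_pos: [0.4908, -0.0148, 0.1912]
orientation: [[-0.989, -0.151, -0.0], [-0.151, 0.989, -0.0], [0.0, -0.0, -1.0]]
force: [0.1, 0.3, -0.4]
width: -0.0004
grasp_force: 0.0
```

```bash
cat > panel.py <<'E'
from h import *
import sys
def go(tag):
    p,d=robot.read_camera("top");np.savez(tag+".npz",p=p,d=d);W=world("top",d)
    for c,m in comps(p,(100,80,40),(128,255,255),(270,150,370,300),40):
        P=W[m&(d>0)];print(np.round(c),len(P),np.round(np.median(P,0),3),rect(P),P[:,2].min(),P[:,2].max())
        if len(P)>500:
            u,s,v=np.linalg.svd(P-P.mean(0),full_matrices=False);print("normal",v[2])
    s=robot.get_state();print(s["time_s"],s["eef_pos"],s["force"])
go(sys.argv[1])
E
python3 panel.py t2
```

```text
[292. 231.] 241 [0.568 0.056 0.102] (array([553.3,  58.6]), array([106.3,  26.1]), -0.0) 0.001010458268839498 0.11921196886850405
4.5333 [ 0.49073895 -0.0147612   0.19124163] [-0.0518348  -0.19682247  0.63536125]
```

>>> arm_command:
  plan:
    - [[0,0,0,0.4,0,-0.3,0],[0,0,0,0.4,0,0,0],[0,0,0,0.4,0,0,0],[0,0,0,0,0,0,0]]

```text
time_s: 4.87
eef_pos: [0.4588, -0.0197, 0.1984]
orientation: [[-0.989, -0.15, -0.002], [-0.15, 0.989, 0.0], [0.002, 0.001, -1.0]]
force: [0.5, -0.1, -0.3]
width: -0.0001
grasp_force: 0.0
```

```bash
cat > panel.py <<'E'
from h import *
import sys
def go(tag):
    p,d=robot.read_camera("scene");np.savez(tag+".npz",p=p,d=d);W=world("scene",d)
    cv2.imwrite(f"pics/{tag}.png",cv2.resize(p[130:340,200:480,::-1],None,fx=2.5,fy=2.5))
    a=np.radians(8.7);R=np.array([[np.cos(a),-np.sin(a),0],[np.sin(a),np.cos(a),0],[0,0,1]])
    for c,m in comps(p,(100,80,40),(128,255,255),(270,200,360,330),80):
        P=W[m&(d>0)];P=P[P[:,2]>.05];Q=(P-[.512,-.018,0])@R;u,s,v=np.linalg.svd(P-P.mean(0),full_matrices=False)
        print(np.round(c),len(P),"stand",np.round(Q.mean(0),3),rect(Q),Q[:,2].min(),Q[:,2].max(),"n",v[2])
    s=robot.get_state();print(s["time_s"],(s["eef_pos"]-[.512,-.018,0])@R,s["eef_pos"],s["force"])
go(sys.argv[1])
E
python3 panel.py s2
```

```text
[311. 250.] 1423 stand [0.059 0.007 0.104] (array([56.6,  8.5]), array([127.1, 110.6]), 88.1) 0.08821780913573218 0.12209843474416548 n [-0.23560018 -0.03638084 -0.97116888]
4.9167 [-0.05155462  0.00646656  0.19860885] [ 0.46006044 -0.01940604  0.19860885] [ 0.51039278 -0.28287897  0.05514044]
```

View pics/s2.png

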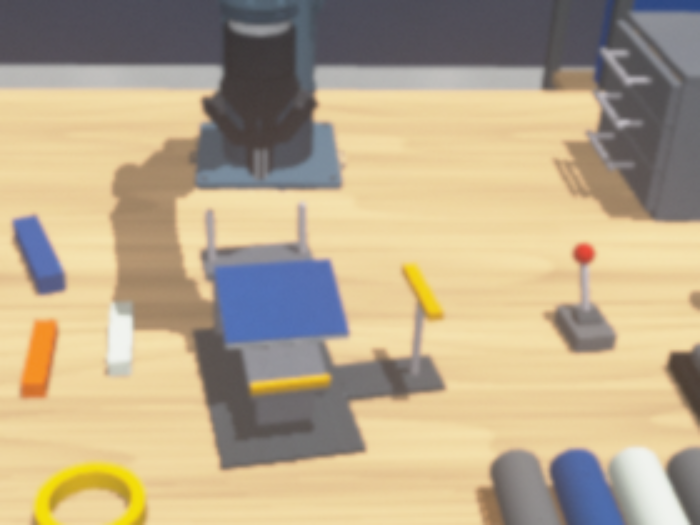

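The panel lies blue face up and square, centred near (280,300) with its rear edge at the ramp top. Stand x is about 56 mm. Tilting 14° and going down behind it.

>>> arm_command:
  plan:
    - [[0,0.0194,0,0,0,0,0],[0,0.0194,0,0,0,0,0],[0,0,0,-0.46,0,0.7,0],[0,0,0,-0.46,0,0.7,0],[0,0,0,-0.46,0,0.7,0],[0,0,0,-0.46,0,0.7,0],[0,0,0,0,0,0,0],[0,0,0,0,0,0,0]]

```text
time_s: 5.58
eef_pos: [0.4883, -0.015, 0.1192]
orientation: [[-0.959, -0.151, -0.241], [-0.146, 0.989, -0.037], [0.243, -0.0, -0.97]]
force: [-0.2, 0.3, 0.6]
width: -0.0
grasp_force: 0.0
```

```bash
python3 panel.py s3
```

```text
[311. 250.] 1405 stand [0.06  0.008 0.104] (array([54.4,  8.8]), array([126.2, 114.9]), 88.5) 0.08830439840303805 0.12069411899717652 n [0.23933363 0.03705413 0.97023008]
5.6333 [-0.02254514  0.00630828  0.12009976] [ 0.48876007 -0.0151745   0.12009976] [-0.21878491 -0.98889861 -0.08970476]
```

>>> arm_command:
  plan:
    - [[0,0,0,-0.3,0,0,0],[0,0,0,-0.24,0,0,0],[0,0,0,-0.24,0,0,0],[0,0,0,-0.24,0,0,0],[0,0,0,-0.24,0,0,0],[0,0,0,-0.24,0,0,0],[0,0,0,-0.24,0,0,0],[0,0,0,0,0,0,0]]

```text
time_s: 6.3
eef_pos: [0.5318, -0.0083, 0.1089]
orientation: [[-0.96, -0.151, -0.238], [-0.147, 0.989, -0.036], [0.24, -0.0, -0.971]]
force: [-0.3, 0.0, -0.6]
width: 0.0001
grasp_force: 0.0
```

```bash
python3 panel.py s4
```

```text
[314. 260.] 1474 stand [0.093 0.009 0.096] (array([90.6,  9.6]), array([126.5, 108.7]), 88.5) 0.07809462846660542 0.11238803561663213 n [0.23819364 0.03871876 0.97044559]
6.35 [0.02036719 0.00649653 0.10898874] [ 0.53115017 -0.00849746  0.10898874] [-0.67667597 -0.25038659 -0.35000284]
```

>>> arm_command:
  plan:
    - [[0,0,0,-0.16,0,0,0],[0,0,0,-0.16,0,0,0],[0,0,0,-0.16,0,0,0],[0,0,0,-0.1,0,0,0],[0,0,0,0,0,0,0]]

```text
time_s: 6.77
eef_pos: [0.5451, -0.0063, 0.1056]
orientation: [[-0.959, -0.151, -0.238], [-0.147, 0.989, -0.036], [0.241, -0.0, -0.971]]
force: [-0.4, -0.5, -0.3]
width: 0.0001
grasp_force: 0.0
```

>>> arm_command:
  plan:
    - [[0,0,0,-0.1,0,0,0],[0,0,0,0,0,0,0]]

```text
time_s: 6.93
eef_pos: [0.5472, -0.0061, 0.1051]
orientation: [[-0.959, -0.151, -0.238], [-0.146, 0.989, -0.036], [0.241, -0.0, -0.97]]
force: [-0.9, 0.2, -0.4]
width: 0.0
grasp_force: 0.0
```

```bash
python3 panel.py s5
```

```text
[315. 264.] 1508 stand [0.107 0.009 0.092] (array([104.6,   9.7]), array([127. , 107.9]), 89.9) 0.074680684116462 0.10750182007701126 n [-0.23715906 -0.03643194 -0.97078746]
6.9833 [0.03643279 0.00641892 0.10516524] [ 0.54704266 -0.00614408  0.10516524] [ 0.51899867 -0.25884609 -0.17267355]
```

>>> arm_command:
  plan:
    - [[0,0,0,-0.06,0,0,0],[0,0,0,0,0,0,0]]

```text
time_s: 7.15
eef_pos: [0.5484, -0.0059, 0.1048]
orientation: [[-0.959, -0.151, -0.239], [-0.146, 0.989, -0.036], [0.241, -0.0, -0.97]]
force: [0.2, 0.3, 0.5]
width: -0.0003
grasp_force: 0.0
```

>>> arm_command:
  plan:
    - [[0,0,0,-0.06,0,0,0],[0,0,0,0,0,0,0]]

```text
time_s: 7.32
eef_pos: [0.5499, -0.0057, 0.1044]
orientation: [[-0.959, -0.151, -0.238], [-0.146, 0.989, -0.036], [0.241, -0.0, -0.97]]
force: [0.6, 0.4, -0.1]
width: 0.0001
grasp_force: 0.0
```

>>> arm_command:
  plan:
    - [[0,0,0,-0.06,0,0,0],[0,0,0,0,0,0,0]]

```text
time_s: 7.48
eef_pos: [0.5514, -0.0054, 0.1041]
orientation: [[-0.959, -0.151, -0.238], [-0.146, 0.989, -0.036], [0.241, 0.0, -0.97]]
force: [0.3, 0.7, 0.6]
width: 0.0001
grasp_force: 0.0
```

```bash
python3 panel.py s6
```

```text
[315. 265.] 1492 stand [0.111 0.009 0.092] (array([108.2,  10.3]), array([128. , 107.8]), 89.2) 0.0718369354020818 0.1072044522226634 n [0.23734885 0.03650967 0.97073816]
7.5333 [0.04079944 0.00643811 0.10406617] [ 0.55135616 -0.00546461  0.10406617] [ 0.55188785  0.01509714 -0.79619849]
```

>>> arm_command:
  plan:
    - [[0,0,0,-0.05,0,0,0],[0,0,0,0,0,0,0]]

```text
time_s: 7.7
eef_pos: [0.5525, -0.0053, 0.1038]
orientation: [[-0.959, -0.151, -0.238], [-0.146, 0.989, -0.036], [0.241, -0.0, -0.97]]
force: [-0.9, -0.3, 1.0]
width: -0.0001
grasp_force: 0.0
```

>>> arm_command:
  plan:
    - [[0,0,0,-0.05,0,0,0],[0,0,0,0,0,0,0]]

```text
time_s: 7.87
eef_pos: [0.5528, -0.0053, 0.1036]
orientation: [[-0.959, -0.151, -0.241], [-0.146, 0.989, -0.037], [0.243, 0.0, -0.97]]
force: [-3.4, -0.9, 2.9]
width: 0.0003
grasp_force: 2.0
```

```bash
python3 panel.py s7
```

```text
[315. 265.] 1480 stand [0.112 0.009 0.091] (array([110.2,  10. ]), array([128.3, 108.2]), -89.9) 0.07528483956896248 0.10674271418833359 n [0.23502618 0.03823937 0.97123655]
7.9167 [0.0422653  0.00634854 0.10352942] [ 0.55281871 -0.00533142  0.10352942] [-4.39996065 -0.39126381  4.05361716]
```

View pics/s7.png

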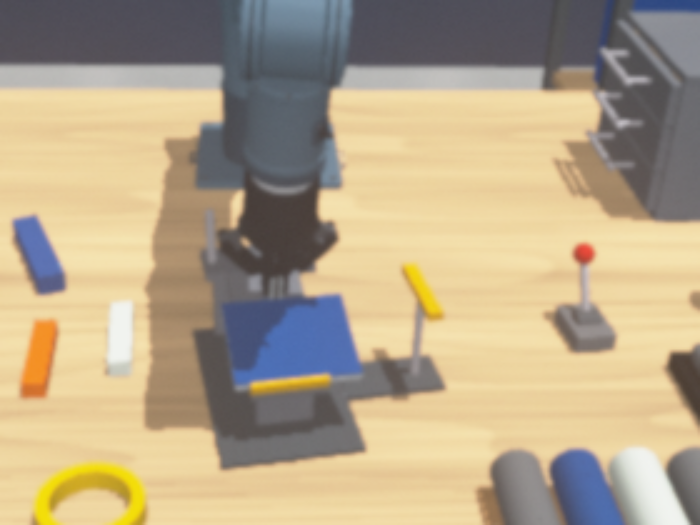

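The panel lies flush on the yellow lip, which spans (250–330, 383), and the contact force shows it is seated. Now retreat and go to the blue bar.

>>> arm_command:
  plan:
    - [[0,0,0,0.1,0,0,0],[0,0,0,0.2,0,0,0],[0,0,0,0,0,-1,0],[0,0,0,0,0,-1,0],[0,0,0,0,0,-1,0],[0,-0.0194,0,0,0,-0.8,0],[0,-0.0194,0,0,0,-0.8,0],[0,0,-0.0125,0,-1,0,60]]

```text
time_s: 8.58
eef_pos: [0.5742, -0.0229, 0.2211]
orientation: [[-0.973, -0.232, 0.01], [-0.232, 0.973, 0.005], [-0.01, 0.002, -1.0]]
force: [-0.1, 0.1, 0.1]
width: 0.0109
grasp_force: 0.0
```

```bash
python3 - <<'E'
from h import *
s=robot.get_state();R=s["orientation"];print(s["eef_pos"],R.T@(np.array([.509,-.361,.12])-s["eef_pos"])/.025,R.round(3).tolist())
E
python3 panel.py s8
```

```text
[ 0.57418107 -0.02286798  0.22109582] [  5.72034135 -12.55930799   3.95284622] [[-0.973, -0.232, 0.01], [-0.232, 0.973, 0.005], [-0.01, 0.002, -1.0]]
[315. 265.] 1515 stand [0.111 0.008 0.092] (array([109.1,   9.9]), array([127.8, 109.6]), 89.7) 0.07406909783601567 0.10726282277768318 n [0.23786648 0.03575048 0.97063971]
8.6333 [ 0.06006794 -0.0234231   0.22027775] [ 0.57491979 -0.03206767  0.22027775] [ 0.52782524 -5.37990048  0.53516963]
```

>>> arm_command:
  plan:
    - [[0,0,0,0.43,-0.94,0,60],[0,0,0,0.43,-0.94,0,60],[0,0,0,0.43,-0.94,0,60],[0,0,0,0.43,-0.94,0,60],[0,0,0,0.43,-0.94,0,60],[0,0,0,0.43,-0.94,0,60],[0,0,0,0.43,-0.94,0,60],[0,0,0,0.43,-0.94,0,60]]

```text
time_s: 9.3
eef_pos: [0.534, -0.2311, 0.2172]
orientation: [[-0.974, -0.227, 0.0], [-0.227, 0.974, -0.0], [-0.0, -0.0, -1.0]]
force: [0.6, -0.0, -0.2]
width: 0.0604
grasp_force: 0.0
```

>>> arm_command:
  plan:
    - [[0,0,0,0.43,-0.94,0.5,60],[0,0,0,0.43,-0.94,0.7,60],[0,0,0,0.43,-0.94,0.7,60],[0,0,0,0.43,-0.94,0.7,60],[0,0,0,0.43,-0.94,0.7,60],[0,0,0,0,0,0,60],[0,0,0,0,0,0,60]]

```text
time_s: 9.88
eef_pos: [0.507, -0.358, 0.1335]
orientation: [[-0.975, -0.224, -0.002], [-0.224, 0.975, 0.0], [0.002, 0.001, -1.0]]
force: [0.5, 0.1, 0.7]
width: 0.0602
grasp_force: 0.0
```

```bash
cat > w.py <<'E'
from h import *
def wrist(tag,lo,hi,z):
    s=robot.get_state();p,d=robot.read_camera("wrist");cv2.imwrite(f"pics/{tag}.png",p[:,:,::-1])
    c=robot.calibration("wrist");K=c["intrinsics"];M=c["mount"]
    R=s["orientation"];t=s["eef_pos"];print("tcp",t.round(4),"x yaw",np.degrees(np.arctan2(R[1,0],R[0,0])).round(2),"time",s["time_s"])
    for cc,m in comps(p,lo,hi,None,300):
        v,u=np.nonzero(m);x=(u-K[0,2])/K[0,0];y=(v-K[1,2])/K[1,1];r=np.hypot(x,y)+1e-9
        ray=np.stack([x/r*np.sin(r),y/r*np.sin(r),np.cos(r)],-1)@M[:3,:3].T@R.T
        o=R@M[:3,3]+t;P=o+ray*((z-o[2])/ray[:,2])[:,None]
        print(cc.round(),len(u),rect(P),"in tool units",(R.T@(np.append(rect(P)[0]/1000,z)-t)/.025).round(2))
E
python3 -c "
from w import *
wrist('w1',(105,100,40),(125,255,255),.022)"
```

```text
tcp [ 0.507  -0.358   0.1335] x yaw -167.06 time 9.8833
[463.  53.] 5690 (array([ 351.8, -291.1]), array([82., 42.]), 21.0) in tool units [5.44 4.   4.48]
[317. 231.] 5355 (array([ 507.3, -361.8]), array([117.2,  24.1]), 13.0) in tool units [ 0.01 -0.15  4.46]
[ 36. 377.] 5466 (array([ 735.5, -649.9]), array([218.8, 108.6]), -38.4) in tool units [ -6.3  -13.43   4.44]
[631. 433.] 679 (array([698.5, 130.1]), array([132.7,  44. ]), 46.2) in tool units [-11.85  17.31   4.44]
```

View pics/w1.png

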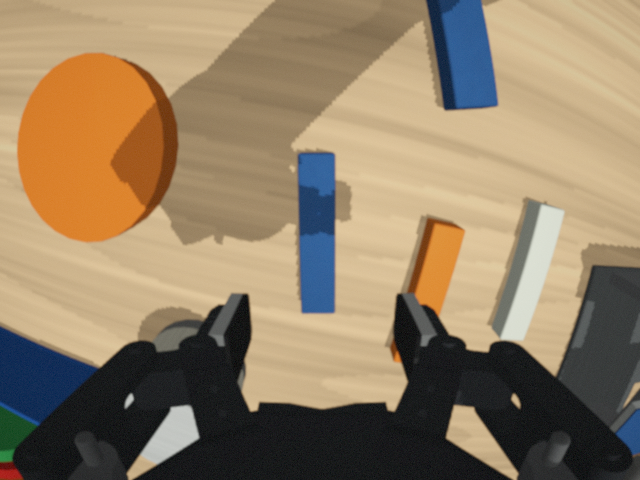

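The bar is at (317,231) between the fingers and parallel to them, 117×24 mm. Descending with a slight shift, then gripping.

>>> arm_command:
  plan:
    - [[0,0,0,0,-0.13,1,60],[0,0,0,0,0,1,60],[0,0,0,0,0,1,60],[0,0,0,0,0,1,60],[0,0,0,0,0,0.7,60],[0,0,0,0,0,0.45,60],[0,0,0,0,0,0,60],[0,0,0,0,0,0,0]]
  grip_force: 40

```text
time_s: 10.6
eef_pos: [0.5103, -0.3591, 0.0067]
orientation: [[-0.973, -0.229, 0.001], [-0.229, 0.973, 0.0], [-0.001, -0.0, -1.0]]
force: [-0.3, -0.2, 0.3]
width: 0.0492
grasp_force: 0.0
```

>>> arm_command:
  plan:
    - [[0,0,0,0,0,0,0],[0,0,0,0,0,0,0],[0,0,0,0,0,0,0],[0,0,0,0,0,0,0]]

```text
time_s: 10.93
eef_pos: [0.5109, -0.3604, 0.0079]
orientation: [[-0.974, -0.228, 0.003], [-0.228, 0.974, -0.002], [-0.002, -0.002, -1.0]]
force: [-0.7, 0.9, 7.5]
width: 0.0249
grasp_force: 41.1
```

>>> arm_command:
  plan:
    - [[0,0,0,0,0,-0.4,0],[0,0,0,0,0,-1,0],[0,0,0,0,0,-1,0],[0,0,0,0,0,-1,0],[0,0,0,0,0,-1,0],[0,0,0,0,0,-1,0],[0,0,0.0064,0,0,-1,0],[0,0,0.0064,0,0,-1,0]]

```text
time_s: 11.6
eef_pos: [0.5091, -0.3594, 0.1932]
orientation: [[-0.989, -0.147, 0.0], [-0.147, 0.989, 0.0], [-0.0, 0.0, -1.0]]
force: [1.1, 0.6, -0.9]
width: 0.0245
grasp_force: 40.2
```

>>> arm_command:
  plan:
    - [[0,0,0,-0.26,1,-0.5,0],[0,0,0,-0.26,1,-0.5,0],[0,0,0,-0.26,1,-0.5,0],[0,0,0,-0.26,1,0,0],[0,0,0,-0.26,1,0,0],[0,0,0,-0.26,1,0,0],[0,0,0,-0.26,1,0,0],[0,0,0,-0.26,1,0,0]]

```text
time_s: 12.27
eef_pos: [0.5308, -0.1529, 0.2294]
orientation: [[-0.989, -0.149, 0.001], [-0.149, 0.989, 0.0], [-0.001, 0.0, -1.0]]
force: [0.1, -0.4, -0.6]
width: 0.0251
grasp_force: 40.2
```

>>> arm_command:
  plan:
    - [[0,0,0,-0.26,1,0,0],[0,0,0,-0.26,1,0,0],[0,0,0,-0.26,1,0,0],[0,0,0,-0.26,1,0,0],[0,0,0,-0.26,1,0,0],[0,0,0,-0.26,1,0,0],[0,0,0,-0.26,1,0,0],[0,0,0,-0.26,0.8,0,0]]

```text
time_s: 12.93
eef_pos: [0.553, 0.0486, 0.2293]
orientation: [[-0.989, -0.15, 0.0], [-0.15, 0.989, 0.001], [-0.0, 0.001, -1.0]]
force: [1.5, 0.7, -1.9]
width: 0.0252
grasp_force: 40.2
```

>>> arm_command:
  plan:
    - [[0,0,0,-0.26,0.6,0,0],[0,0,0,0,0,0,0],[0,0,0,0,0,0,0]]

```text
time_s: 13.18
eef_pos: [0.5575, 0.0628, 0.229]
orientation: [[-0.989, -0.151, 0.0], [-0.151, 0.989, -0.0], [-0.0, -0.0, -1.0]]
force: [0.0, 0.1, -0.7]
width: 0.0252
grasp_force: 40.1
```

```bash
python3 -c "
from w import *
print('bar');s=robot.get_state();z=s['eef_pos'][2];print(s['width'],s['grasp_force'])
wrist('w2',(105,100,40),(125,255,255),z-.008+.022)
print('rail');wrist('w2',(20,150,60),(32,255,255),.12)"
```

```text
bar
0.025150589174066876 40.148711800575256
tcp [0.5575 0.0628 0.229 ] x yaw -171.34 time 13.1833
[52. 17.] 1121 (array([443.7, -69.1]), array([24. , 17.8]), 21.2) in tool units [ 5.29 -4.53 -0.56]
[286. 276.] 26997 (array([552.1,  38.4]), array([108.8,  72.3]), 9.1) in tool units [ 0.36 -0.93 -0.56]
[ 25. 456.] 2711 (array([ 727.2, -154.5]), array([135.8,  60.7]), -57.9) in tool units [-5.4  -9.61 -0.56]
rail
tcp [0.5574 0.0614 0.229 ] x yaw -171.46 time 13.2333
[441. 260.] 2755 (array([565. , 151.6]), array([99.5, 17.8]), 9.1) in tool units [-0.84  3.53  4.36]
[110. 346.] 2377 (array([ 688.3, -116.1]), array([86.1, 61. ]), -48.1) in tool units [-4.12 -7.8   4.36]
```

View pics/w2.png

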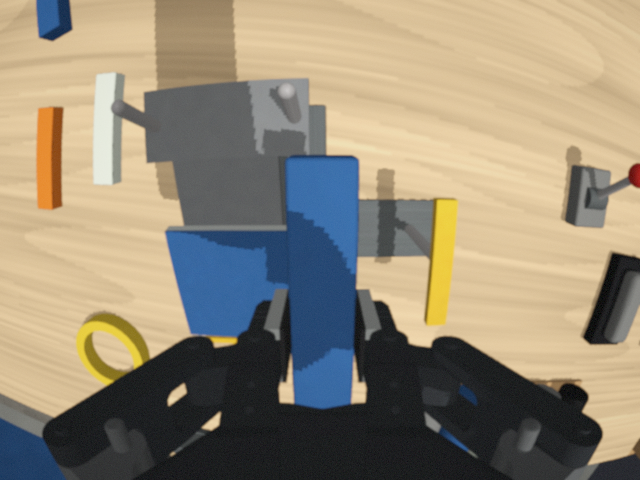

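The held bar spans columns 288–357, with its near end at row 156. The rail is at (441,260), centre (0.565, 0.1516). Locating the bar's near end gives its offset in the hand.

Run:
```python
from h import *
c=robot.calibration("wrist");K=c["intrinsics"];M=c["mount"]
for zt in(-.014,-.011):   # tool z of bar top
  for u,v in((288,156),(357,156),(289,240),(358,240)):
    x=(u-K[0,2])/K[0,0];y=(v-K[1,2])/K[1,1];r=np.hypot(x,y)
    ray=M[:3,:3]@np.array([x/r*np.sin(r),y/r*np.sin(r),np.cos(r)]);o=M[:3,3]
    print(zt,(u,v),((o+ray*(zt-o[2])/ray[2])*1000).round(1))
s=robot.get_state();R=s["orientation"];print(s["eef_pos"],R.T@(np.array([.565,.1516,s["eef_pos"][2]])-s["eef_pos"])/.025)
```

```text
-0.014 (288, 156) [ 63.1 -11.6 -14. ]
-0.014 (357, 156) [ 63.1  12.  -14. ]
-0.014 (289, 240) [ 33.2 -11.8 -14. ]
-0.014 (358, 240) [ 33.2  12.9 -14. ]
-0.011 (288, 156) [ 63.  -11.9 -11. ]
-0.011 (357, 156) [ 63.   12.3 -11. ]
-0.011 (289, 240) [ 32.3 -12.1 -11. ]
-0.011 (358, 240) [ 32.3  13.3 -11. ]
[0.55742251 0.06071053 0.22893728] [-8.35131968e-01  3.55131672e+00 -2.85071182e-03]
```

>>> arm_command:
  plan:
    - [[0,0,0,-0.24,0.9,0,0],[0,0,0,-0.24,0.9,0,0],[0,0,0,-0.24,0.9,0,0],[0,0,0,-0.24,0.85,0,0],[0,0,0,0,0,0.8,0],[0,0,0,0,0,0.8,0],[0,0,0,0,0,0.8,0],[0,0,0,0,0,0.6,0]]

```text
time_s: 13.95
eef_pos: [0.5677, 0.1516, 0.1523]
orientation: [[-0.989, -0.147, -0.001], [-0.147, 0.989, -0.001], [0.001, -0.001, -1.0]]
force: [0.5, -0.2, -1.6]
width: 0.025
grasp_force: 40.2
```

>>> arm_command:
  plan:
    - [[0,0,0,0,0,0.4,0],[0,0,0,0,0,0.2,0],[0,0,0,0,0,0,0],[0,0,0,0,0,0,0],[0,0,0,0,0,0,0]]

```text
time_s: 14.37
eef_pos: [0.5691, 0.1535, 0.1397]
orientation: [[-0.989, -0.148, 0.002], [-0.148, 0.989, 0.001], [-0.002, 0.0, -1.0]]
force: [-0.7, 0.6, -0.9]
width: 0.0248
grasp_force: 40.2
```

Run:
```python
from h import *
s=robot.get_state();R=s["orientation"];print(s["eef_pos"],s["force"],(R.T@(np.array([.565,.1516,.128])-s["eef_pos"])/.025).round(2),R.round(3).tolist())
p,d=robot.read_camera("scene");W=world("scene",d)
for n,lo,hi in(("y",(20,150,60),(32,255,255)),("b",(105,100,40),(125,255,255))):
    for c,m in comps(p,lo,hi,(345,180,420,290),10):
        P=W[m&(d>0)];print(n,c.round(),len(P),np.median(P,0).round(3),rect(P),P.min(0).round(3),P.max(0).round(3))
cv2.imwrite("pics/r1.png",cv2.resize(p[170:300,300:440,::-1],None,fx=4,fy=4))
```

```text
[0.56906174 0.15352193 0.13966079] [-0.69755047  0.58422924 -0.89878083] [ 0.17 -0.05  0.47] [[-0.989, -0.148, 0.002], [-0.148, 0.989, 0.001], [-0.002, 0.0, -1.0]]
y [374. 256.] 16 [0.614 0.158 0.116] (array([615.8, 157.7]), array([13.1,  7.2]), 81.0) [0.611 0.151 0.11 ] [0.619 0.164 0.12 ]
b [373. 242.] 81 [0.608 0.156 0.153] (array([604.7, 154.7]), array([49.3, 20.4]), 1.9) [0.58  0.144 0.149] [0.629 0.165 0.156]
```

View pics/r1.png

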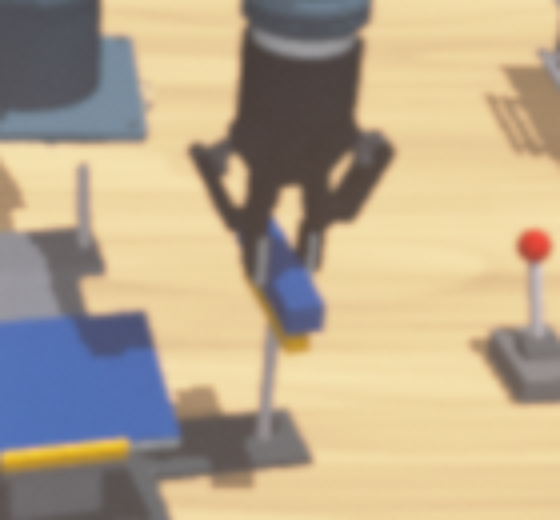

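The bar at (290,290) is over and parallel to the rail, with about 12 mm to go down.

>>> arm_command:
  plan:
    - [[0,0,0,0.03,0,0.2,0],[0,0,0,0,0,0.16,0],[0,0,0,0,0,0,0]]

```text
time_s: 14.67
eef_pos: [0.5669, 0.1534, 0.1288]
orientation: [[-0.989, -0.149, -0.001], [-0.149, 0.989, -0.0], [0.001, -0.0, -1.0]]
force: [-0.4, 0.2, -0.6]
width: 0.025
grasp_force: 40.2
```

>>> arm_command:
  plan:
    - [[0,0,0,0,0,0.06,0],[0,0,0,0,0,0,0]]

```text
time_s: 14.83
eef_pos: [0.5675, 0.1535, 0.128]
orientation: [[-0.989, -0.149, -0.0], [-0.149, 0.989, -0.0], [0.0, 0.0, -1.0]]
force: [-0.4, 0.2, -0.1]
width: 0.0252
grasp_force: 40.2
```

>>> arm_command:
  plan:
    - [[0,0,0,0,0,0.04,0],[0,0,0,0,0,0,0]]

```text
time_s: 15.0
eef_pos: [0.5676, 0.1536, 0.1279]
orientation: [[-0.989, -0.149, 0.0], [-0.149, 0.989, 0.0], [-0.0, 0.0, -1.0]]
force: [-2.8, -1.1, 6.4]
width: 0.0254
grasp_force: 41.0
```

>>> arm_command:
  plan:
    - [[0,0,0,0,0,-0.03,25],[0,0,0,0,0,0,28],[0,0,0,0,0,0,32],[0,0,0,0,0,0,38],[0,0,0,0,0,0,46],[0,0,0,0,0,0,50],[0,0,0,0,0,0,50],[0,0,0,0,0,0,50]]

```text
time_s: 15.67
eef_pos: [0.5675, 0.1535, 0.1278]
orientation: [[-0.989, -0.149, 0.0], [-0.149, 0.989, -0.0], [-0.0, -0.0, -1.0]]
force: [0.8, 0.3, 0.4]
width: 0.0499
grasp_force: 0.0
```

>>> arm_command:
  plan:
    - [[0,0,0,0,0,-0.3,50],[0,0,0,0,0,-0.7,50],[0,0,0,0,0,-1,50],[0,0,0,0,0,-1,50],[0,0,0,0,0,-1,50],[0,0,0,0,0,0,50],[0,0,0,0,0,0,50]]

```text
time_s: 16.25
eef_pos: [0.5686, 0.1538, 0.2299]
orientation: [[-0.989, -0.149, 0.004], [-0.149, 0.989, 0.001], [-0.004, 0.001, -1.0]]
force: [-0.6, -0.2, -0.4]
width: 0.05
grasp_force: 0.0
```

```bash
python3 -c "
from w import *
wrist('w3',(105,100,40),(125,255,255),.142)
wrist('w3',(0,170,60),(4,255,255),.10)"
python3 panel.py s9
```

```text
tcp [0.5686 0.1538 0.2299] x yaw -171.44 time 16.25
[ 9. 17.] 705 (array([ 411.8, -127.1]), array([41.1, 26. ]), 18.2) in tool units [  7.89 -10.18   3.48]
[322. 230.] 6616 (array([563.6, 152.9]), array([116.4,  25.7]), 8.5) in tool units [ 0.22 -0.01  3.51]
[155. 252.] 13819 (array([594.3,  31.8]), array([116.8,  79.8]), -81.8) in tool units [-0.28 -4.98  3.51]
[ 13. 452.] 1564 (array([ 948.4, -220.6]), array([240.2,  68.2]), -26.5) in tool units [-12.78 -17.07   3.55]
tcp [0.5676 0.1536 0.2284] x yaw -171.44 time 16.3
[579. 140.] 498 (array([454. , 358.3]), array([27.4, 22.4]), -77.5) in tool units [3.28 8.77 5.14]
[315. 265.] 1492 stand [0.112 0.007 0.091] (array([109. ,  10.5]), array([129. , 110.9]), 89.7) 0.07430440738763477 0.10636674814334757 n [-0.23641918 -0.03721793 -0.9709381 ]
16.4 [0.08002955 0.16110912 0.22698434] [0.56673922 0.15336071 0.22698434] [ 0.48227563  0.30177294 -1.34537172]
```

View pics/w3.png

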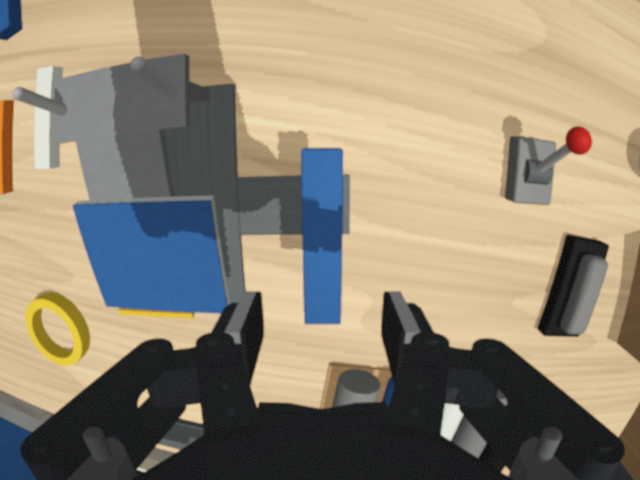

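The bar lies on the rail at (322,230), measured centre (0.5636, 0.1529), yaw 8.5°. The panel is unchanged at the lip. Measuring the lever at (579,140) and its housing next.

Run:
```python
from h import *
for n in("top","scene"):
    z=np.load(f"{n}0.npz");W=world(n,z["d"]).reshape(-1,3)
    W=W[(abs(W[:,0]-.48)<.08)&(abs(W[:,1]-.36)<.06)]
    for a,b in((.012,.03),(.03,.05),(.05,.07),(.07,.09),(.09,.12)):
        P=W[(W[:,2]>a)&(W[:,2]<b)]
        if len(P)>3: print(n,a,b,len(P),P.mean(0).round(4),rect(P))
s=robot.get_state();print(s["eef_pos"],s["orientation"].round(3).tolist(),s["joint_positions"].round(2))
```

```text
top 0.012 0.03 327 [0.49   0.3611 0.0234] (array([486.2, 365.5]), array([71. , 50.8]), 7.9)
top 0.03 0.05 73 [0.4859 0.3655 0.0346] (array([488. , 369.1]), array([39.7, 37.7]), -22.0)
top 0.05 0.07 15 [0.4704 0.3619 0.0597] (array([470.6, 361.8]), array([16.4,  7.1]), 39.8)
top 0.09 0.12 77 [0.4498 0.3594 0.1008] (array([449.8, 360.6]), array([23.5, 22.7]), -47.0)
scene 0.012 0.03 249 [0.5017 0.3627 0.0223] (array([490.5, 365.5]), array([74.5, 51.4]), 8.5)
scene 0.03 0.05 54 [0.49   0.3671 0.0352] (array([490.5, 367.1]), array([29.1, 24.5]), 84.6)
scene 0.05 0.07 24 [0.4743 0.3639 0.0589] (array([474.1, 364.2]), array([15.6,  6.9]), -1.9)
scene 0.07 0.09 30 [0.4644 0.3621 0.0794] (array([463.6, 360.1]), array([19.3, 12.2]), 66.2)
scene 0.09 0.12 51 [0.4598 0.3594 0.0983] (array([457.9, 359.4]), array([24.7, 16.3]), 47.9)
[0.56673922 0.15336071 0.22698434] [[-0.989, -0.149, -0.002], [-0.149, 0.989, -0.001], [0.002, -0.0, -1.0]] [-0.54  0.44  0.27  1.73 -0.14  0.99  1.5 ]
```

>>> arm_command:
  plan:
    - [[0,0,0,0.58,0.98,0,0],[0,0,0,0.58,0.98,0,0],[0,0,0,0.58,0.98,0,0],[0,0,0,0.58,0.98,0,0],[0,0,0,0.58,0.98,0,0],[0,0,0,0.58,0.98,0,0],[0,0,0,0.58,0.98,0,0],[0,0,0,0.6,1,0,0]]

```text
time_s: 17.07
eef_pos: [0.4216, 0.3308, 0.2268]
orientation: [[-0.989, -0.149, -0.001], [-0.149, 0.989, -0.002], [0.002, -0.001, -1.0]]
force: [0.0, -0.5, -0.2]
width: -0.0002
grasp_force: 0.0
```

>>> arm_command:
  plan:
    - [[0,0,0,0.6,1,0,0],[0,0,0,0,0,0,0],[0,0,0,0,0,1,0],[0,0,0,0,0,1,0],[0,0,0,0,0,1,0],[0,0,0,0,0,1,0],[0,0,0,0,0,1,0],[0,0,0,0,0,0.65,0]]

```text
time_s: 17.73
eef_pos: [0.403, 0.3514, 0.0834]
orientation: [[-0.989, -0.149, -0.003], [-0.149, 0.989, -0.003], [0.004, -0.003, -1.0]]
force: [-0.3, -0.2, 0.5]
width: -0.0
grasp_force: 0.0
```

Run:
```python
from h import *
s=robot.get_state();R=s["orientation"];print(s["eef_pos"],s["force"],s["width"])
print("to end",(R.T@(np.array([.488+.016*.989,.3655+.016*.149,.085])-s["eef_pos"])/.025).round(2))
```

```text
[0.40301036 0.35137249 0.08340296] [-0.25391143 -0.15830209  0.52696341] -3.9126471983352186e-05
to end [-4.09  0.05 -0.08]
```

>>> arm_command:
  plan:
    - [[0,0,0,-0.5,0,0,0],[0,0,0,-0.5,0,0,0],[0,0,0,-0.5,0,0,0],[0,0,0,-0.5,0,0,0],[0,0,0,-0.5,0,0,0],[0,0,0,-0.5,0,0,0],[0,0,0,-0.4,0,0,0],[0,0,0,-0.2,0,0,0]]

```text
time_s: 18.4
eef_pos: [0.4941, 0.3656, 0.0856]
orientation: [[-0.989, -0.148, -0.001], [-0.148, 0.989, -0.001], [0.001, -0.001, -1.0]]
force: [-1.2, -0.7, -1.2]
width: 0.0002
grasp_force: 0.5
```

>>> arm_command:
  plan:
    - [[0,0,0,-0.2,0,0,0],[0,0,0,-0.15,0,0,0],[0,0,0,-0.1,0,0,0],[0,0,0,0,0,0,0]]

```text
time_s: 18.73
eef_pos: [0.503, 0.3677, 0.086]
orientation: [[-0.989, -0.149, -0.003], [-0.149, 0.989, -0.002], [0.004, -0.001, -1.0]]
force: [-3.7, -1.7, 1.6]
width: 0.0003
grasp_force: 2.0
```

>>> arm_command:
  plan:
    - [[0,0,0,-0.05,0,0,0],[0,0,0,0,0,0,0]]

```text
time_s: 18.9
eef_pos: [0.5031, 0.3677, 0.0859]
orientation: [[-0.989, -0.15, -0.005], [-0.15, 0.989, -0.002], [0.005, -0.001, -1.0]]
force: [-6.8, -2.7, 3.4]
width: 0.0001
grasp_force: 3.6
```

>>> arm_command:
  plan:
    - [[0,0,0,0.6,0,0,0],[0,0,0,1,0,0,0],[0,0,0,1,0,-0.5,0],[0,0,0,0,0,-1,0],[0,0,0,0,0,-1,0],[0,0,0,0,0,-1,0],[0,0,0,0,0,0,0]]

```text
time_s: 19.48
eef_pos: [0.4444, 0.3609, 0.1794]
orientation: [[-0.989, -0.149, 0.007], [-0.149, 0.989, 0.007], [-0.008, 0.006, -1.0]]
force: [0.8, 0.4, 0.7]
width: -0.0003
grasp_force: 0.0
```

```bash
python3 - <<'E'
from h import *
p,d=robot.read_camera("scene");W=world("scene",d)
for n,lo,hi,b in(("red",(0,180,90),(4,255,255),(400,190,480,290)),("blue",(105,100,40),(125,255,255),(270,200,420,300))):
    for c,m in comps(p,lo,hi,b,10):
        P=W[m&(d>0)];print(n,c.round(),len(P),np.median(P,0).round(3),rect(P))
q,_=robot.read_camera("top")
cv2.imwrite("pics/fin.png",np.hstack([cv2.resize(p[150:350,140:480,::-1],None,fx=2.3,fy=2.3)]))
E
python3 panel.py s10
```

```text
red [444. 244.] 25 [0.536 0.369 0.098] (array([535.8, 368.1]), array([14.8,  9.9]), 75.2)
blue [369. 239.] 188 [0.577 0.15  0.141] (array([570.7, 150.4]), array([111. ,  21.9]), 8.2)
blue [315. 265.] 1474 [0.621 0.006 0.092] (array([618.8,   8. ]), array([127.2, 107. ]), -82.5)
[315. 265.] 1522 stand [0.111 0.008 0.092] (array([108.7,  10.1]), array([128.6, 111.1]), 89.9) 0.07559773570648687 0.10843893042334429 n [-0.24003546 -0.03652002 -0.97007694]
19.6333 [-0.01255486  0.3830669   0.17422704] [0.44164658 0.35876023 0.17422704] [-0.34507382  0.34720164  1.13362524]
```

View pics/fin.png

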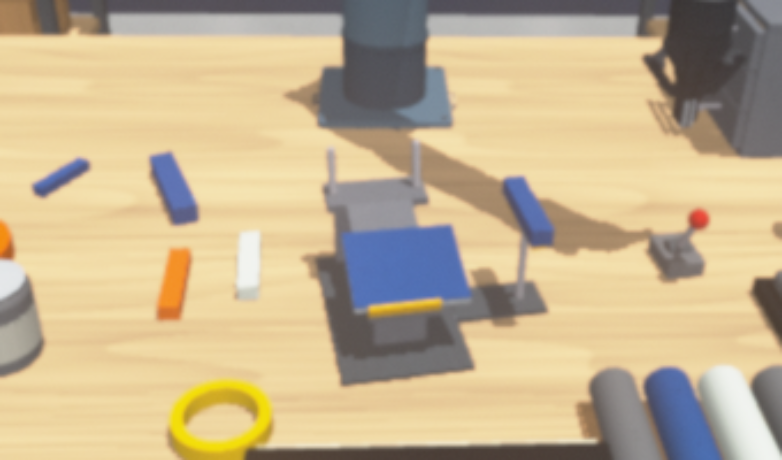

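The lever, with its red knob at (698,220), moved 76 mm to its far stop. The bar is on the rail at (528,210), the panel is on the lip at (405,270), and the arm is clear. Handing in.

```bash
python3 -c "
from bench import robot
print(robot.hand_in())"
```

```text
the job is handed in; nothing more can be done
None
```

I handed the job in at about 20 s: the panel lies blue face up against the lip, the blue bar is released on the rail and the lamp lever is at its far stop, all as measured in the last pictures; the judge's verdict was not shown.

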